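Shut the feed and check the tempering block

TASK

Shut the warm-water feed to the tempering block: turn the long-lever valve until its lever stands crosswise to its pipe, hard against the stop. Then take the contact probe from its rest and, holding it square to the block's sloping face, press its springy tip lightly for a moment onto the large round stud, then onto the small one. Lay the probe back in its rest as you found it, and leave the small drain cock and the jar, cup and caliper alone.

Things in the scene. Friction and masses are not known exactly. Their poses are not given: they have to be found in the camera images.
- rig: Fixed aluminium tempering block with pipes. Origin: centre of its underside, z up. Block: y +-80 mm, x -70 to 60 mm, 90 mm high (face edge 96). The measuring face looks to +x and up: 55 deg from level, normal (0.819, 0, 0.574), centre (30, 0, 55) mm. From the back (-x) side, 45 mm up, run a 20 mm feed pipe at y = -45 mm to x = -270 mm and a thinner drain pipe at y = 50 mm to x = -145 mm.
- feed_stem (a point): Point on the vertical stem axis of the long-lever feed valve at lever mid-height (108 mm above the bench), at (-160, -45, 108) mm in the rig frame; axes as the rig's. The lever turns about the vertical through it.
- feed_grip (a point): Middle of the black rubber grip of the feed valve's lever, 80 mm out from the stem axis, 108 mm above the bench. The grip is 75 mm long (40 to 115 mm from the stem), 16 mm wide, 14 mm tall; -x points outward along the lever, z up. Clear space of 45 mm below it down to the pipe.
- feed_valve (a joint): Angle of the feed valve's lever, rad. 0 = open: lever along the pipe, pointing to the rig's -x (away from the block). It grows anticlockwise seen from above to 1.571 = shut: lever crosswise, pointing to the rig's -y, against a hard stop. Starts at 0 to 0.35, stays where left; turning takes about 0.25 N m (3 N at the grip).
- drain_cock (a joint): Angle of the small drain cock, rad; 0 = wing along the pipe. It is to be left alone.
- drain_wing (a point): Centre of the small wing handle of the drain cock (44 mm long, 8 mm thick, 12 mm tall), 85 mm above the bench, at (-105, 50, 85) mm in the rig frame.
- stud_large: Large measuring stud: flat brass disc of 26 mm diameter standing 3 mm proud of the sloping face. Origin: centre of its outer face (the point to touch); z points out of the face, square to it. At (32.5, -42, 56.7) mm in the rig frame.
- stud_small: Small measuring stud: flat brass disc of 16 mm diameter, 84 mm along +y of the rig from the large one. Origin and z as for the large stud. At (32.5, 42, 56.7) mm in the rig frame.
- rest: Fixed grey probe rest. Origin: centre of its underside; x is the way the resting probe points, z up. Base plate 125 x 75 x 12 mm; two forks, 9 mm thick, at x = +-44 mm: level seat 40 mm above the bench, side walls 22 mm apart up to 52 mm, flared outward to about 64 mm high. Between the forks nothing stands above the base plate.
- rest_seat (a point): Where the probe's origin lies when it rests properly: 51 mm above the bench over the rest's origin; axes as the rest's.
- probe: Loose pen-like contact probe, about 0.12 kg, lying level in the rest at the start, pointing along the rest's x. Origin: middle of its black handle; x points along it to the tip. Handle 120 mm long (x = -60 to 60 mm), 18 mm wide (y), 22 mm tall (z); then a short nose, a steel stem of 10 mm diameter and the tip.
- tip (a point): Outer end of the probe's tip, a pin of 6 mm diameter, 120 mm from the probe's origin along its x. The pin springs back into the stem by up to 8 mm: about 1.2 N at first, 3.6 N fully in.
- probe_tip: The springy pin of the probe: its origin is the outer end of the tip; x points the way the probe points.
- jar: Bystander: closed amber jar, 72 mm across, 90 mm high, loose. Origin: centre of its underside.
- cup: Bystander: open steel cup, 70 mm across, 70 mm high, loose. Origin: centre of its underside.
- caliper: Bystander: sliding caliper lying flat, 200 mm long along its x, about 12 mm thick, loose. Origin: on the bench under the middle of its bar.
Not all that is in view belongs to the job. There is more than one size of the probe; the job needs the larger. Leave any green look-alike of the rest alone.

How it is judged (in metres and radians):
On the way, in this order (a step that is already met when the one before it is completed fails the run):
1. the feed valve is shut, within 4 degrees of its stop (value of joint feed_valve above 1.5 rad), for 0.2 s.
2. the probe is taken out of its rest (distance between probe and rest_seat above 0.06 m), for 0.1 s.
3. the probe's tip is pressed on the large stud with over 0.5 N, the probe within 15 degrees of square to the face, the feed still shut (contact force between probe_tip and stud_large above 0.5 N and angle between the x axis of probe and the z axis of stud_large, either way round below 0.27 rad and value of joint feed_valve above 1.5 rad), for 0.2 s.
4. the probe's tip is pressed on the small stud in the same way (contact force between probe_tip and stud_small above 0.5 N and angle between the x axis of probe and the z axis of stud_small, either way round below 0.27 rad and value of joint feed_valve above 1.5 rad), for 0.2 s.
At the end, for the whole second after the job is handed in: The feed valve is shut (over 1.50 rad) and the probe lies still in the forks of its rest, its origin within 20 mm of the seat point and not over 6 mm above it, within 0.12 rad of the rest's direction and with the tip pointing the same way as at the start (value of joint feed_valve above 1.5 rad and distance between probe and rest_seat below 0.02 m and z of probe in the frame of rest_seat below 0.006 m and angle between the x axis of probe and the x axis of rest, either way round below 0.12 rad and x of tip in the frame of rest_seat above 0.08 m and linear speed of probe below 0.02 m/s); the robot touches nothing.
It fails at once if the probe is pressed on the block or a stud with more than 25 N (contact force between probe and rig above 25 N).
It fails at once if the drain cock is turned by more than 0.2 rad (value of joint drain_cock above 0.2 rad).
It fails at once if the jar is moved by more than 30 mm (distance of jar from where it was at the start of the episode above 0.03 m).
It fails at once if the cup is moved by more than 30 mm (distance of cup from where it was at the start of the episode above 0.03 m).
It fails at once if the caliper is moved by more than 30 mm (distance of caliper from where it was at the start of the episode above 0.03 m).
It also fails if it takes over 59 s, if anything falls off the work surface, if the arm or the gripper's body presses on something with over 40 N, if the wrist force passes 120 N, or if a joint passes its speed limit or range.

ROBOT

A 6-joint arm with a two-finger parallel gripper is mounted at the origin on the work surface. World frame = base frame: x ahead of the robot, y to its left, z up, the work surface at z = 0. Lengths are in m, angles in degrees, forces in N, time in s.
With the tool pointing down it reaches from about 0.275 to 0.85 m from the base axis. Payload 5.2 kg.
Tool frame: the origin (TCP) lies at the very end of the fingers, on their centre line; the grasp point (between the pads) lies 19 mm behind it; y points along the fingers, z is the direction in which the jaws open and shut, and the axes are right-handed (so a half turn about y gives the same grasp; the last joint's range is limited). The gripper opens to 85 mm and grips with 20 to 120 N. Pads are 22 mm wide; open, the fingers measure 114 mm over their backs; the gripper's body (76 mm by 85 mm) begins 54 mm behind the grasp point. The pads swing forward as they close: fully open they stand 13 mm farther back than shut.
Start: joints at [52.552, 14.817, 87.949, -0, 77.235, -11.62], TCP at [0.24, 0.495, 0.231] pointing down, gripper open.
Joint ranges: [-179.93, 179.93], [-52.35, 119.4], [10.71, 147.94], [-69.91, 249.91], [12.55, 155.21], [-178.61, 178.61]. Speed limits (degrees/s): [147.25, 147.25, 180, 180, 180, 180].

INTERFACE

Orientations are given as a 3x3 rotation matrix whose columns are the frame's x, y, z axes.
In Python, from rig import manip, viewer, job gives the robot as it stands. The module is installed in compiled form; this text tells all that it offers.
- The arm moves only by the shell command python3 -m crank 'ROWS'. ROWS is text: rows parted by semicolons, each of 7 numbers parted by spaces: the turn, a rotation vector about the tool's x, y, z in rad, then the shift along the tool's x, y, z in m, then the finger opening in m, from 0 to 0.0854. In form: wx wy wz dx dy dz hand; .... A call has 1 to 8 rows; each row is the pose to reach, as a shift and turn from the pose measured when the call began, along the tool's axes at that moment; what a row does not reach only later rows make up. A row lasts 1/8 s, in which the tool goes at most 62.5 mm and 10.7 degrees, less where a joint would pass 70% of its speed; a pose out of reach is approached as far as the arm can. A call with a gripper value outside its range is refused whole. The fingers move at their own pace and stop on an object; the grip force is fixed at half the most. Time passes only in rows, so rows that repeat a pose let the fingers close. It gives the time, the measured TCP pose, the force and the opening at its end, in the units of the state.
- manip.read_state(): the state, without advancing time (a new reading comes with each control period).
- viewer.snapshot(name): name is "scene" or "top" or "wrist"; returns the picture (400x640x3 uint8, red, green, blue); there is no depth.
- viewer.get_calibration(name): a dict with "fov_y" (degrees; the focal length in pixels is half the picture's height over the tangent of half this angle, whatever the lens; pixels are square), "cx", "cy" (the principal point, pixels), "k1" (the pictures are not rectified: a ray, as slopes to the right and down, at radius r is drawn at 1 + k1 r^2 times it, then the intrinsics apply), "T" (4x4, takes a point from camera to world coordinates); the wrist camera has in their place "tool_from_camera" (4x4, takes a point from camera to tool coordinates, whose origin is the TCP and whose axes are the tool frame's). Camera axes: x right, y down, z forward; pixel columns grow to the right and rows downward; lengths in m; the calibration is good to about 2 mm. A picture is of the moment at which its call begins: read the wrist's pose just before it. get_calibration takes no time and is no camera call.
- job.sign_off(): hands the job in, once; it reports no verdict.
The state is a dict: "time_s": time; "q": joint angles; "qd": joint speeds; "joint_torque": joint torques, N m; "eef_pos": TCP position; "tool_rot": TCP orientation; "ft_force": force on the tool from outside, world axes, zero at the start; "wrist_torque": the same for the moment, N m; "finger_gap": finger opening in m.
Only numpy, scipy, OpenCV 4.12 (cv2) and the standard library are available. Lean on these libraries where they do the work, as an engineer would, in place of code of your own. Each camera call takes 0.05 s, during which the arm holds its last target. There are 200 camera calls.

## Working session

There is one attempt and no reset: what is moved stays moved. The work goes in short steps, Python scripts to look and compute and a shell command to move; the robot and the scene stay as the last step left them, time stands still between calls to the robot, and variables do not carry over. Pictures are saved under pics/ and viewed, about 8 in all and at most 12, crops included, and the job is handed in when it is done.

```bash
mkdir -p pics
cat > h.py <<'E'
import numpy as np, cv2
from rig import manip, viewer, job
def snap(n,f):
    im=viewer.snapshot(n); cv2.imwrite('pics/'+f,im[:,:,::-1]); return im
def cam(n,st=None):
    c=viewer.get_calibration(n); f=200/np.tan(np.radians(c['fov_y'])/2)
    if 'T' in c: T=np.array(c['T'])
    else:
        st=st or manip.read_state(); W=np.eye(4); W[:3,:3]=st['tool_rot']; W[:3,3]=st['eef_pos']; T=W@np.array(c['tool_from_camera'])
    return c,f,T
def ray(C,u,v):
    c,f,T=C; d=np.array([(u-c['cx'])/f,(v-c['cy'])/f]); s=d.copy()
    for _ in range(20): s=d/(1+c['k1']*(s@s))
    return T[:3,3],T[:3,:3]@np.array([s[0],s[1],1])
def onz(C,u,v,z):
    o,d=ray(C,u,v); return o+d*(z-o[2])/d[2]
def proj(C,p):
    c,f,T=C; q=T[:3,:3].T@(np.array(p)-T[:3,3]); s=q[:2]/q[2]; s=s*(1+c['k1']*(s@s)); return s*f+[c['cx'],c['cy']]
def rows(Rt,pt,st=None):
    from scipy.spatial.transform import Rotation as R
    st=st or manip.read_state(); R0=np.array(st['tool_rot'])
    print('turn',R.from_matrix(R0.T@Rt).as_rotvec().round(4),'shift',(R0.T@(np.array(pt)-st['eef_pos'])).round(4))
E
python3 - <<'E'
from h import *
a=snap('top','top.png'); b=snap('scene','scene.png')
for n in('top','scene','wrist'):
    c=viewer.get_calibration(n);print(n,c)
s=manip.read_state();print(s)
E
```

```text
top {'fov_y': 54.67795431636947, 'cx': 313.0953291445497, 'cy': 197.88949409197767, 'k1': -0.008771074150548171, 'T': array([[ 1.28915865e-02, -9.83425397e-01,  1.80854349e-01,
         3.36930046e-01],
       [-9.99916397e-01, -1.28603093e-02,  1.34557969e-03,
        -5.24592483e-03],
       [ 1.00256563e-03, -1.80856576e-01, -9.83508970e-01,
         1.30144483e+00],
       [ 0.00000000e+00,  0.00000000e+00,  0.00000000e+00,
         1.00000000e+00]])}
scene {'fov_y': 53.15270248745171, 'cx': 327.49054454577083, 'cy': 198.33686683712358, 'k1': -0.08699677989474641, 'T': array([[-0.78609856,  0.48721207, -0.38035964,  0.92703543],
       [ 0.6180041 ,  0.60863171, -0.49763276,  0.47078646],
       [-0.01095375, -0.62625222, -0.77954357,  0.88412536],
       [ 0.        ,  0.        ,  0.        ,  1.        ]])}
wrist {'fov_y': 63.78165222881834, 'cx': 321.59474442780123, 'cy': 197.1285052733478, 'k1': 0.0032795466328069765, 'tool_from_camera': array([[-8.29998654e-05,  9.58220759e-01,  2.86029667e-01,
        -7.18843871e-02],
       [-8.56654366e-04, -2.86029631e-01,  9.58220390e
[... 281 characters left out ...]
  8.89445209e-04,
        7.72367875e+01, -1.16178874e+01]), 'qd': array([ 0.01416233, -0.1009836 , -0.12187584, -0.08499521, -0.04360131,
       -0.01569239]), 'joint_torque': array([ 1.12557685e-03, -4.46970820e+01, -2.91249168e+01, -2.76284309e-04,
        6.30988405e-03, -2.57382527e-05]), 'eef_pos': array([0.23930764, 0.49468458, 0.23057387]), 'tool_rot': array([[ 9.00084642e-01, -1.01594797e-03,  4.35713904e-01],
       [-4.35714950e-01, -1.30157789e-03,  9.00083768e-01],
       [-3.47322698e-04, -9.99998637e-01, -1.61419399e-03]]), 'ft_force': array([ 0.05533972, -0.64653015, -0.558403  ]), 'wrist_torque': array([0.02463377, 0.04984884, 0.00032915]), 'finger_gap': 0.08548925073091629}
```

View pics/top.png

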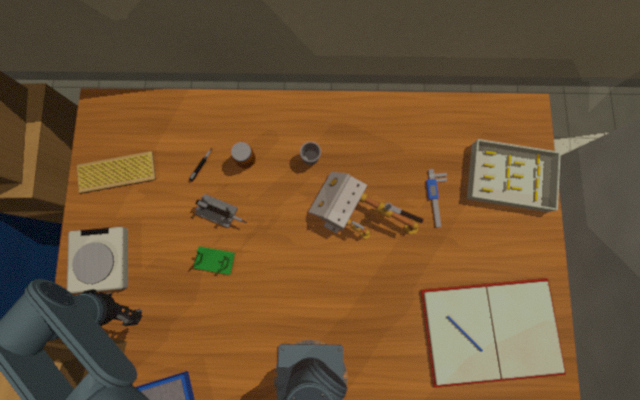

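View pics/scene.png

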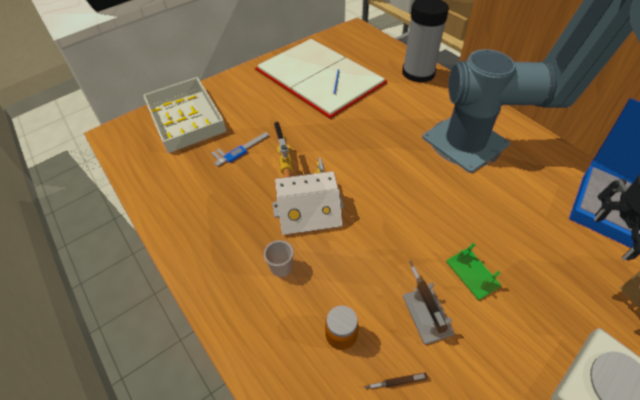

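The top view shows two candidates for the probe: the large one on the grey rest at about (217,210), and a small one lying on the bench at (200,165). The green rest look-alike is at (213,261). The rig is at (340,200), with its lever at (405,214). The jar is at (242,155), the cup at (310,152) and the caliper at (434,200). I choose the probe on the grey rest and check it in a close crop.

Run:
```python
from h import *
a=cv2.imread('pics/top.png');b=cv2.imread('pics/scene.png')
A=cv2.resize(a[140:245,185:455],None,fx=2.9,fy=2.9,interpolation=cv2.INTER_CUBIC)
B=cv2.resize(b[250:350,380:510],None,fx=2.9,fy=2.9,interpolation=cv2.INTER_CUBIC)
B2=cv2.resize(b[115:250,235:365],None,fx=2.15,fy=2.15,interpolation=cv2.INTER_CUBIC)
o=np.zeros((600,790,3),np.uint8);o[:A.shape[0],:A.shape[1]]=A[:, :790]
o[310:600,:B.shape[1]]=B[:290];o[310:600,400:400+B2.shape[1]]=B2[:290];cv2.imwrite('pics/c1.png',o)
C=cam('top')
for n,u,v,z in[('rest',217,210,.04),('block',340,197,.09),('grip',405,214,.108),('stem',383,208,.108),('jar',242,150,.09),('cup',310,152,.07)]:print(n,onz(C,u,v,z).round(3))
```

```text
rest [0.524 0.313 0.04 ]
block [ 0.564 -0.089  0.09 ]
grip [ 0.509 -0.291  0.108]
stem [ 0.527 -0.222  0.108]
jar [0.715 0.23  0.09 ]
cup [0.718 0.009 0.07 ]
```

View pics/c1.png

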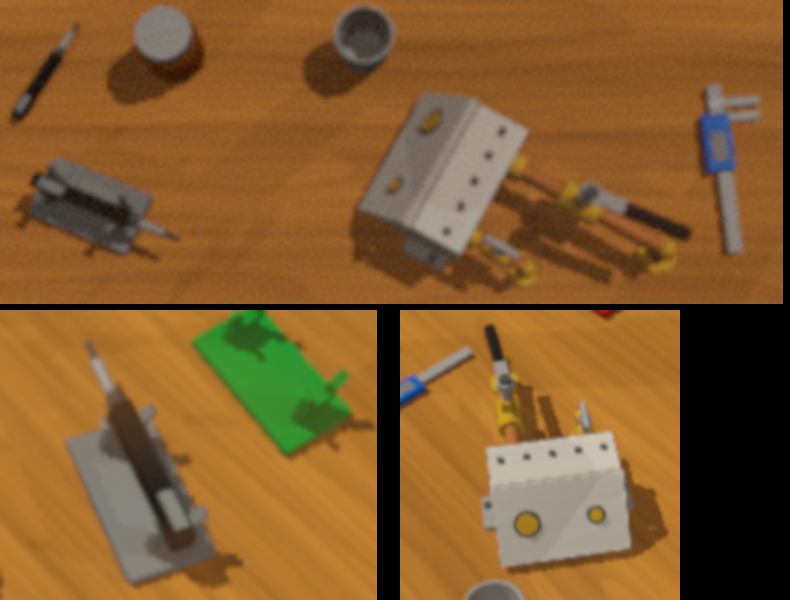

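The crop confirms the choice: a large dark-handled probe lies in the grey rest, pointing right and slightly down in the top view. The feed lever points right, slightly anticlockwise of its pipe. I'll move the wrist camera over the rest first, then over the rig.

```bash
python3 -m crank '0 0 0 0.266 -0.09 -0.044 0.085;0 0 0 0.266 -0.09 -0.044 0.085;0 0 0 0.266 -0.09 -0.044 0.085;0 0 0 0.266 -0.09 -0.044 0.085;0 0 0 0.266 -0.09 -0.044 0.085;0 0 0 0.266 -0.09 -0.044 0.085'
python3 - <<'E'
from h import *
import pickle
s=manip.read_state();snap('wrist','w1.png');pickle.dump(s,open('w1.pkl','wb'));print(s['eef_pos'],s['qd'].round(1),s['q'].round(1))
rows(np.array(s['tool_rot']),[0.477,-0.14,0.32])
E
```

```text
time_s: 0.85
eef_pos: [0.4618, 0.3377, 0.3206]
tool_rot: [[0.898, -0.0, 0.439], [-0.439, -0.001, 0.898], [0.0, -1.0, -0.001]]
ft_force: [0.2, -0.5, 0.6]
finger_gap: 0.0852
[0.46184866 0.33765212 0.32058816] [ 2.8 -0.4  2.6  1.4  0.1  1.3] [ 25.   14.8  75.7  -0.1  89.6 -38.9]
turn [ 0.0006  0.0016 -0.0015] shift [ 0.2245  0.0007 -0.4229]
```

View pics/w1.png

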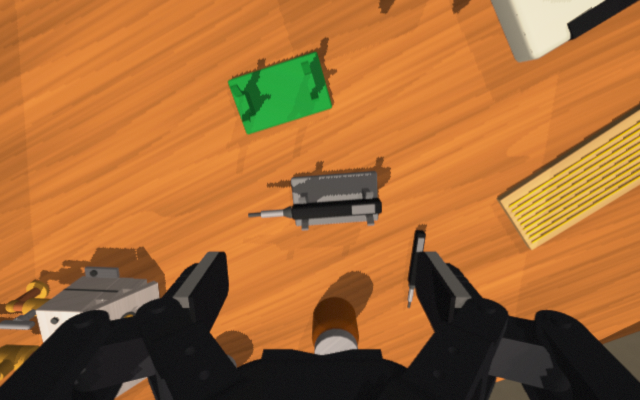

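The wrist view shows the large probe in the grey rest, with its handle from about (291,211) to (381,207) and its tip at (250,215). The small look-alike is at (416,265) and the green rest at (282,92). Next I go over the rig.

```bash
python3 -m crank '0 0 0 0.294 0 -0.423 0.085;0 0 0 0.294 0 -0.423 0.085;0 0 0 0.294 0 -0.423 0.085;0 0 0 0.294 0 -0.423 0.085;0 0 0 0.294 0 -0.423 0.085;0 0 0 0.294 0 -0.423 0.085;0 0 0 0.294 0 -0.423 0.085;0 0 0 0.294 0 -0.423 0.085';python3 -m crank '0 0 0 0.031 0 -0.04 0.085;0 0 0 0.031 0 -0.04 0.085'
python3 - <<'E'
from h import *
import pickle
s=manip.read_state();im=snap('wrist','w2.png');pickle.dump(s,open('w2.pkl','wb'));print(s['eef_pos'],s['qd'].round(1),s['q'].round(1))
cv2.imwrite('pics/w2c.png',cv2.resize(cv2.imread('pics/w2.png'),None,fx=1.25,fy=1.25,interpolation=cv2.INTER_CUBIC))
C=cam('wrist',pickle.load(open('w1.pkl','rb')))
for u,v,z in[(381,207,.055),(291,211,.055),(250,215,.051)]:print(onz(C,u,v,z))
E
```

```text
time_s: 1.9
eef_pos: [0.5368, -0.1548, 0.3201]
tool_rot: [[0.9, -0.003, 0.436], [-0.436, -0.0, 0.9], [-0.002, -1.0, -0.001]]
ft_force: [0.6, 0.5, -0.3]
finger_gap: 0.0849
time_s: 2.15
eef_pos: [0.5471, -0.2062, 0.3181]
tool_rot: [[0.899, -0.005, 0.439], [-0.439, 0.001, 0.899], [-0.005, -1.0, -0.001]]
ft_force: [-0.0, 0.7, -2.1]
finger_gap: 0.0848
[ 0.54707956 -0.20622237  0.31813656] [ 3.2 -2.1  1.9  1.7  1.1  1.5] [-31.5  16.3  73.9  -0.1  90.  -95.5]
[0.55375719 0.3804047  0.055     ]
[0.50594657 0.26965285 0.055     ]
[0.48762654 0.21589127 0.051     ]
```

View pics/w2c.png

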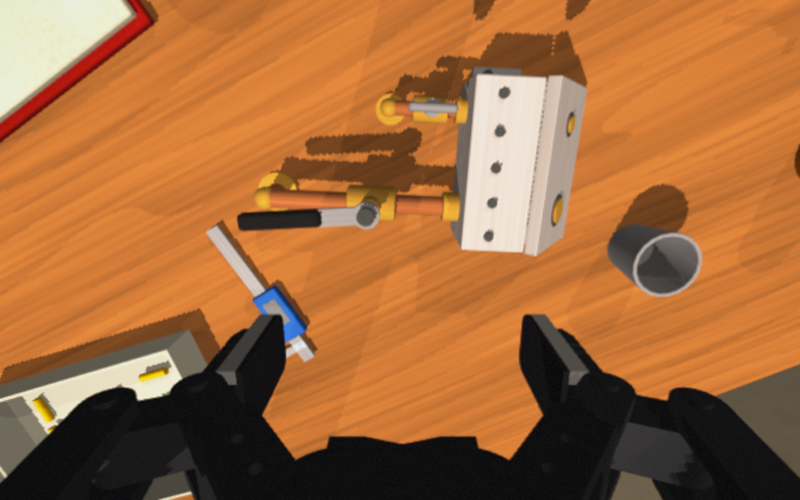

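The view shows the feed lever with its grip from (238,221) to (320,217) in the enlarged picture and its stem at (367,215), about 12° off the pipe. The studs are at (571,123) for the small one and (557,210) for the large one. The block's back top corners are at (477,75) and (461,249). The cup is at (665,265), and the caliper lies flat below the lever's sweep.

```bash
cat >> h.py <<'E'
def RZ(a): return np.array([[np.cos(a),-np.sin(a),0],[np.sin(a),np.cos(a),0],[0,0,1]])
E
python3 - <<'E'
from h import *
import pickle
from scipy.optimize import least_squares
im=cv2.imread('pics/w2.png');C=cam('wrist',pickle.load(open('w2.pkl','rb')))
hsv=cv2.cvtColor(im,cv2.COLOR_BGR2HSV);m=cv2.inRange(hsv,(15,120,70),(35,255,255));m[:,:425]=0;m[:,480:]=0;m[200:]=0
n,_,st,ce=cv2.connectedComponentsWithStats(m);print([(s,c.round(1)) for s,c in zip(st[1:],ce[1:]) if s[4]>15])
S=[c for s,c in zip(st[1:],ce[1:]) if s[4]>15]; S=sorted(S,key=lambda c:c[1])
obs=[(S[0],(.0325,.042,.0567)),(S[-1],(.0325,-.042,.0567)),(np.array([477,75])/1.25,(-.07,.08,.09)),(np.array([461,249])/1.25,(-.07,-.08,.09))]
w=[2,2,1,1]
def f(p):return np.concatenate([k*(proj(C,RZ(p[2])@np.array(q)+[p[0],p[1],0])-o) for k,(o,q) in zip(w,obs)])
r=least_squares(f,[.56,-.1,1.0]);print(r.x,np.degrees(r.x[2]),f(r.x).reshape(-1,2).round(1))
R=RZ(r.x[2]);P=lambda q:R@np.array(q)+[r.x[0],r.x[1],0]
stem=P((-.16,-.045,.108));print('stem',stem,'proj',proj(C,stem)*1.25)
# black grip
g=[onz(C,u/1.25,v/1.25,.112) for u,v in((238,221),(320,217))];print(g)
for e in g:
  d=e-stem;print(np.hypot(*d[:2]),np.degrees(np.arctan2(d[1],d[0])-np.arctan2(-R[1,0],-R[0,0])))
print('ends',P((-.27,-.045,.045)),'shut grip',P((-.16,-.125,.108)))
np.save('rig.npy',r.x)
E
```

```text
[(array([454,  93,   6,  14,  65], dtype=int32), array([456.5,  99.2])), (array([442, 158,   8,  21, 117], dtype=int32), array([445.6, 168. ]))]
[ 0.57208331 -0.07627191  1.07372328] 61.51981208401435 [[ 0.8  0.4]
 [ 1.2  0.4]
 [-2.  -2.4]
 [-1.6  1.8]]
stem [ 0.53534072 -0.23836751  0.108     ] proj [364.66250002 215.58801989]
[array([ 0.48976975, -0.34105087,  0.112     ]), array([ 0.51852778, -0.2738126 ,  0.112     ])]
0.1123413842626054 4.548496297913986
0.039230463007326556 3.103434610921937
ends [ 0.48288669 -0.33505554  0.045     ] shut grip [ 0.60565929 -0.2765159   0.108     ]
```

Run:
```python
from h import *
p=np.load('rig.npy');R=RZ(p[2]);stem=R@[-.16,-.045,.088]+[p[0],p[1],0]
s=manip.read_state();T=np.array(s['tool_rot'])
T0=RZ(np.radians(-26))@np.array([[1,0,0],[0,0,1],[0,-1,0]]).T if 0 else T
def fc(th,h,r=.08):
    a=p[2]+np.pi+np.radians(th);d=np.array([np.cos(a),np.sin(a),0]);n=np.array([-d[1],d[0],0]);return stem+r*d-(.008+h)*n
c0=fc(4,.027);print(c0);rows(T,c0+[0,0,.08]);rows(T,c0)
for th in(4,15,27,39,51,63,75,82,90):print(th,(T.T@(fc(th,.0155 if th<10 else .018)-c0)).round(4))
```

```text
[ 0.47033678 -0.29667263  0.088     ]
turn [0. 0. 0.] shift [-0.0277  0.1507 -0.1166]
turn [0. 0. 0.] shift [-0.0273  0.2307 -0.1166]
4 [ 0.0115 -0.0001  0.0003]
15 [ 0.0248 -0.0001 -0.0029]
27 [ 0.0424 -0.0002 -0.0027]
39 [ 0.0596 -0.0003  0.0011]
51 [ 0.0756 -0.0004  0.0083]
63 [ 0.0897 -0.0005  0.0188]
75 [ 0.1014 -0.0005  0.0319]
82 [ 0.1069 -0.0006  0.0406]
90 [ 0.1117 -0.0006  0.0513]
```

```bash
python3 -m crank '0 0 0 -0.0275 0.15 -0.1165 0;0 0 0 -0.0275 0.15 -0.1165 0;0 0 0 -0.0275 0.15 -0.1165 0;0 0 0 -0.0275 0.15 -0.1165 0;0 0 0 -0.0275 0.18 -0.1165 0;0 0 0 -0.0275 0.23 -0.1165 0;0 0 0 -0.0275 0.23 -0.1165 0;0 0 0 -0.0275 0.23 -0.1165 0'
python3 - <<'E'
from h import *
s=manip.read_state();print(s['eef_pos']-np.array([.4703,-.2967,.088]))
snap('wrist','w3.png')
E
```

```text
time_s: 3.2
eef_pos: [0.4718, -0.2961, 0.0909]
tool_rot: [[0.9, -0.003, 0.436], [-0.436, 0.0, 0.9], [-0.002, -1.0, -0.001]]
ft_force: [0.1, 0.1, -0.3]
finger_gap: -0.0003
[0.00153295 0.00057724 0.0029373 ]
```

View pics/w3.png

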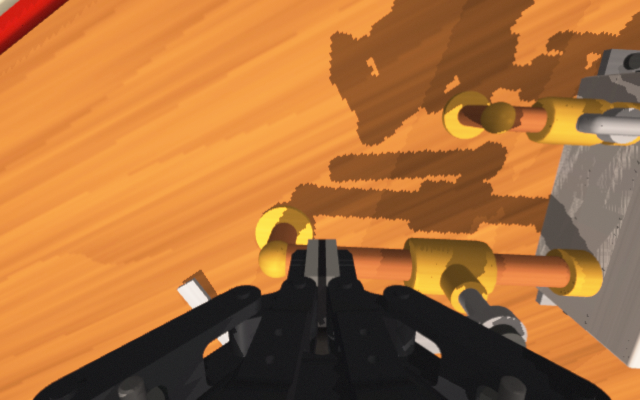

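The closed fingertips, at (322,245), stand beside the pipe on the far side of the lever, with nothing in the way. Now I sweep the lever.

```bash
python3 -m crank '0 0 0 0.0115 0.002 0 0;0 0 0 0.025 0.002 -0.003 0;0 0 0 0.042 0.002 -0.003 0;0 0 0 0.06 0.002 0.001 0;0 0 0 0.075 0.002 0.008 0;0 0 0 0.089 0.002 0.019 0;0 0 0 0.1 0.002 0.032 0;0 0 0 0.1 0.002 0.032 0'
```

```text
time_s: 4.25
eef_pos: [0.5779, -0.3111, 0.0894]
tool_rot: [[0.901, 0.0, 0.435], [-0.435, -0.002, 0.901], [0.001, -1.0, -0.001]]
ft_force: [0.2, -0.7, -0.2]
finger_gap: -0.0
```

```bash
python3 -m crank '0 0 0 0.006 0 0.009 0;0 0 0 0.01 0 0.016 0;0 0 0 0.01 0 0.02 0;0 0 0 0.01 0 0.023 0;0 0 0 0.01 0 0.024 0'
python3 - <<'E'
from h import *
s=manip.read_state();snap('wrist','w4.png');print(s['ft_force'],s['eef_pos'])
E
```

```text
time_s: 4.88
eef_pos: [0.5975, -0.2961, 0.0897]
tool_rot: [[0.9, 0.001, 0.435], [-0.435, -0.006, 0.9], [0.004, -1.0, -0.004]]
ft_force: [-2.0, -9.8, -2.2]
finger_gap: 0.0001
[-2.04349586 -9.84714163 -2.24309438] [ 0.59754173 -0.296133    0.0897067 ]
```

View pics/w4.png

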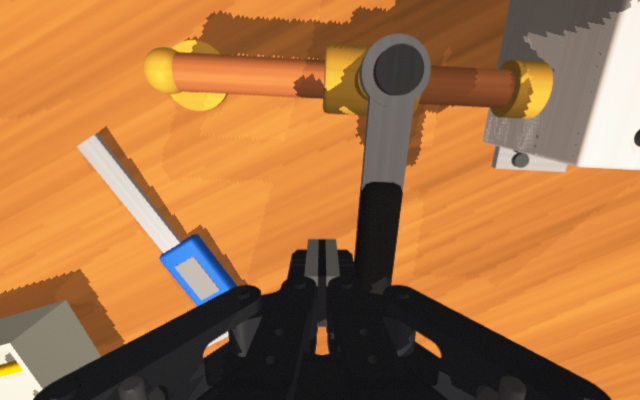

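The lever now stands across the pipe: stem at (395,68), lever running down to (375,290). The steady 10 N shows it is at the stop. I push a little harder to confirm, then back off and rise.

```bash
python3 -m crank '0 0 0 0 0 0.004 0;0 0 0 0 0 0.006 0;0 0 0 0 0 0.006 0'; python3 -m crank '0 0 0 0 0 -0.03 0;0 0 0 0 0 -0.03 0;0 0 0 0 -0.12 -0.03 0;0 0 0 0 -0.2 -0.03 0;0 0 0 0 -0.2 -0.03 0;0 0 0 0 -0.2 -0.03 0;0 0 0 0 -0.2 -0.03 0'
python3 - <<'E'
from h import *
import pickle
s=manip.read_state();im=snap('wrist','w5.png');C=cam('wrist',s)
p=np.load('rig.npy');R=RZ(p[2]);P=lambda q:R@np.array(q)+[p[0],p[1],0]
print(s['eef_pos'],s['q'].round(1));print('grip shut expected',[proj(C,P((-.16,y,.112))).round(0) for y in(-.045,-.085,-.16)])
v=im.max(2);m=(v<45).astype(np.uint8);a=proj(C,P((-.16,-.12,.112)));print(a)
lo=np.maximum((a-70).astype(int),0);sub=m[lo[1]:int(a[1]+70),lo[0]:int(a[0]+70)]
n,_,st,ce=cv2.connectedComponentsWithStats(sub)
for q,c in zip(st[1:],ce[1:]):
  if q[4]>100:print(q+np.r_[lo,0,0,0],(c+lo).round(1))
E
```

```text
time_s: 5.3
eef_pos: [0.5977, -0.2959, 0.0898]
tool_rot: [[0.9, -0.002, 0.436], [-0.436, -0.013, 0.9], [0.004, -1.0, -0.012]]
ft_force: [-9.6, -16.8, -2.2]
finger_gap: -0.0001
time_s: 6.18
eef_pos: [0.5857, -0.3195, 0.291]
tool_rot: [[0.9, 0.0, 0.436], [-0.435, -0.013, 0.9], [0.006, -1.0, -0.012]]
ft_force: [0.2, 1.2, -1.0]
finger_gap: 0.0002
[ 0.5856991  -0.31954878  0.29104335] [ -37.9   25.4   64.4   -0.6   89.7 -102. ]
grip shut expected [array([378.,  90.]), array([374., 133.]), array([368., 205.])]
[370.97852378 168.07678368]
[362 133  20  70 972] [370.9 167.2]
```

The shut lever's grip is seen at (371,167), where a fully shut lever was predicted at (371,168). With 17 N against the stop, the valve is shut. Next I plan the move over the probe.

Run:
```python
from h import *
f=np.array([np.cos(np.radians(-113.4)),np.sin(np.radians(-113.4)),0]);y=np.array([0,0,-1.]);Rt=np.c_[f,y,np.cross(f,y)]
rows(Rt,[.53,.325,.25])
```

```text
turn [0.0071 1.5284 0.0106] shift [-0.3304  0.0319  0.5564]
```

```bash
python3 -m crank '0.007 1.528 0.01 -0.33 0.032 0.556 0.05;0.007 1.528 0.01 -0.33 0.032 0.556 0.05;0.007 1.528 0.01 -0.33 0.032 0.556 0.05;0.007 1.528 0.01 -0.33 0.032 0.556 0.05;0.007 1.528 0.01 -0.33 0.032 0.556 0.05;0.007 1.528 0.01 -0.33 0.032 0.556 0.05;0.007 1.528 0.01 -0.33 0.032 0.556 0.05;0.007 1.528 0.01 -0.33 0.032 0.556 0.05'
python3 - <<'E'
from h import *
f=np.array([np.cos(np.radians(-113.4)),np.sin(np.radians(-113.4)),0]);y=np.array([0,0,-1.]);Rt=np.c_[f,y,np.cross(f,y)]
rows(Rt,[.53,.325,.2])
E
```

```text
time_s: 7.22
eef_pos: [0.5434, 0.1577, 0.2574]
tool_rot: [[-0.317, -0.006, 0.948], [-0.948, -0.001, -0.317], [0.003, -1.0, -0.005]]
ft_force: [0.5, -0.6, -0.9]
finger_gap: 0.0499
turn [0.0048 0.0859 0.003 ] shift [-0.1546  0.0572 -0.0654]
```

```bash
python3 -m crank '0.005 0.086 0.003 -0.155 0.03 -0.065 0.05;0.005 0.086 0.003 -0.155 0.057 -0.065 0.05;0.005 0.086 0.003 -0.155 0.057 -0.065 0.05;0.005 0.086 0.003 -0.155 0.057 -0.065 0.05;0.005 0.086 0.003 -0.155 0.057 -0.065 0.05'
python3 - <<'E'
from h import *
import pickle
s=manip.read_state();im=snap('wrist','w6.png');pickle.dump(s,open('w6.pkl','wb'));print(s['eef_pos'],s['q'].round(1))
E
```

```text
time_s: 7.85
eef_pos: [0.5294, 0.3249, 0.1981]
tool_rot: [[-0.396, -0.004, 0.918], [-0.918, -0.002, -0.396], [0.003, -1.0, -0.003]]
ft_force: [1.0, 0.5, 1.3]
finger_gap: 0.0502
[0.52943446 0.32490873 0.19809663] [21.3 23.5 80.2 -0.  76.5 44.6]
```

View pics/w6.png

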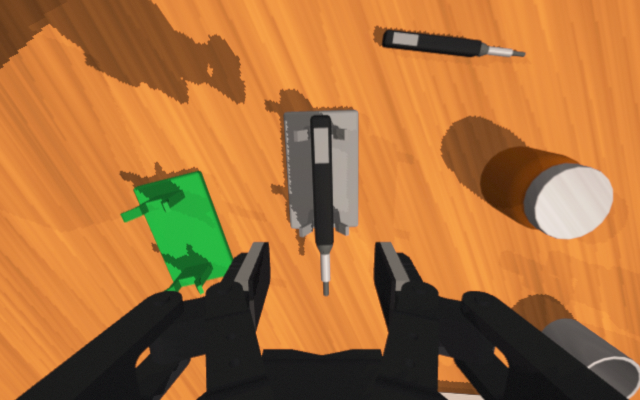

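The close view confirms the probe lies in the grey rest. Its handle runs from (321,117) to (325,247) and its tip is at (326,294). The gripper is centred within a few pixels.

Run:
```python
from h import *
import pickle
s=pickle.load(open('w6.pkl','rb'));C=cam('wrist',s);im=cv2.imread('pics/w6.png')
m=(im.max(2)<48).astype(np.uint8)
for r in(175,190,205,220,235):
    x=np.where(m[r,300:345])[0]+300;print(r,x.min(),x.max(),end='; ')
rear=onz(C,321.3,117,.060);fr=onz(C,325,247,.057);tip=onz(C,326,294,.051)
for a in(rear,fr,tip):print(a.round(4))
d=tip-rear;print('yaw',np.degrees(np.arctan2(d[1],d[0])),np.hypot(*d[:2]),np.hypot(*(fr-rear)[:2]))
T=np.array(s['tool_rot'])
for a in(rear,fr,tip):print('tool',(T.T@(a-s['eef_pos'])).round(4))
```

```text
175 313 330; 190 313 331; 205 314 331; 220 314 332; 235 316 332; [0.5532 0.3791 0.06  ]
[0.508  0.2656 0.057 ]
[0.487  0.2137 0.051 ]
yaw -111.80974340672614 0.17809433947896697 0.12207417292447682
tool [-0.0595  0.1379  0.0007]
tool [0.0625 0.1413 0.0042]
tool [0.1185 0.1474 0.0055]
```

```bash
python3 -m crank '0 -0.027 0 0 0.06 0.0024 0.055;0 -0.027 0 0 0.11 0.0024 0.055;0 -0.027 0 0 0.15 0.0024 0.055;0 -0.027 0 0 0.166 0.0024 0.055;0 -0.027 0 0 0.166 0.0024 0.055;0 -0.027 0 0 0.166 0.0024 0.055'
python3 - <<'E'
from h import *
s=manip.read_state();im=snap('wrist','w7.png');print(s['eef_pos'],s['ft_force'])
E
```

```text
time_s: 8.65
eef_pos: [0.5337, 0.3235, 0.0352]
tool_rot: [[-0.373, 0.002, 0.928], [-0.928, 0.0, -0.373], [-0.001, -1.0, 0.001]]
ft_force: [-0.4, -0.4, 0.6]
finger_gap: 0.0553
[0.53372572 0.32345537 0.03521747] [-0.44741275 -0.36818364  0.56382999]
```

View pics/w7.png

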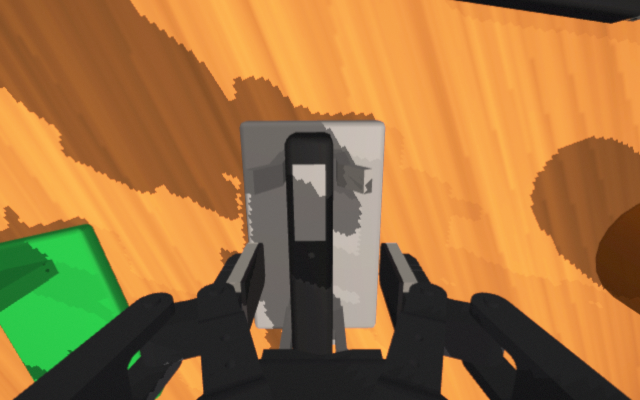

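The fingers straddle the handle, but the probe sits about 11 px left of the pads' middle (311 against 322), which is about 4 mm. I correct that and then close.

```bash
python3 -m crank '0 -0.012 0 0 0.002 -0.0037 0.055;0 -0.012 0 0 0.002 -0.0037 0.055;0 -0.012 0 0 0.002 -0.0037 0.04;0 -0.012 0 0 0.002 -0.0037 0.035;0 -0.012 0 0 0.002 -0.0037 0.035'
python3 - <<'E'
from h import *
s=manip.read_state();im=snap('wrist','w8.png')
m=(im.max(2)<60)
for r in(250,252,255,260): print(r,''.join('#' if k else '.' for k in m[r,250:400]))
E
```

```text
time_s: 9.32
eef_pos: [0.5303, 0.325, 0.0333]
tool_rot: [[-0.362, 0.002, 0.932], [-0.932, 0.0, -0.362], [-0.001, -1.0, 0.002]]
ft_force: [0.7, -0.1, 0.2]
finger_gap: 0.0351
250 .............................#######............############################################.................#######..................................
252 .......########.............########............############################################.................#######.............#######..............
255 ...###########.............#########............############################################.................########.............##########..........
260 .###########..............##########............############################################.................##########.............###########.......
```

Centred to about 1 mm. Close the gripper.

```bash
python3 -m crank '0 0 0 0 0 -0.001 0.02;0 0 0 0 0 -0.001 0.01;0 0 0 0 0 -0.001 0.01;0 0 0 0 0 -0.001 0.01'
python3 - <<'E'
from h import *
import pickle
s=manip.read_state();pickle.dump(s,open('grasp.pkl','wb'));print(s['ft_force'],s['wrist_torque'],s['tool_rot'],s['eef_pos'])
E
```

```text
time_s: 9.88
eef_pos: [0.5293, 0.3254, 0.0333]
tool_rot: [[-0.362, 0.002, 0.932], [-0.932, 0.0, -0.362], [-0.001, -1.0, 0.002]]
ft_force: [-0.7, 0.3, 1.2]
finger_gap: 0.0173
[-0.738111    0.28664927  1.23044685] [0.03494549 0.09848087 0.00894725] [[-3.61764928e-01  1.74423293e-03  9.32267716e-01]
 [-9.32268974e-01  2.19016637e-04 -3.61765826e-01]
 [-8.35186005e-04 -9.99998455e-01  1.54686170e-03]] [0.52933414 0.32540892 0.03329182]
```

```bash
python3 -m crank '0 0 0 0 -0.03 0 0.01;0 0 0 0 -0.08 0 0.01;0 0 0 0 -0.13 0 0.01;0 0 0 0 -0.18 0 0.01;0 0 0 0 -0.2 0 0.01;0 0 0 0 -0.2 0 0.01;0 0 0 0 -0.2 0 0.01'
python3 - <<'E'
from h import *
s=manip.read_state();print(s['ft_force'],s['finger_gap']);C=cam('wrist',s)
im=snap('wrist','w9.png')
T=np.array(s['tool_rot']);P=lambda q:T@np.array(q)+s['eef_pos']
print('pred tip px',proj(C,P([.12,-.0177,0])),'rear',proj(C,P([-.06,-.0287,0])))
o=np.vstack([cv2.imread('pics/w9.png')[:,:,:]]);cv2.imwrite('pics/w9.png',o)
# press target
p=np.load('rig.npy');R=RZ(p[2]);W=lambda q:R@np.array(q)+[p[0],p[1],0]
n=R@[.8192,0,.5736];x=-n;z=np.cross([0,0,1.],x);z/=np.linalg.norm(z)
z=z if z@T[:,2]>0 else -z;y=np.cross(z,x);Rt=np.c_[x,y,z];print(Rt.round(3))
st=W([.0325,-.042,.0567])
rows(Rt,st+n*(.12+.06)-Rt@[0,-.0177,0])
E
```

```text
time_s: 10.75
eef_pos: [0.5282, 0.325, 0.2316]
tool_rot: [[-0.362, -0.001, 0.932], [-0.932, -0.001, -0.362], [0.001, -1.0, -0.001]]
ft_force: [-0.1, -0.5, -1.8]
finger_gap: 0.017
[-0.08389523 -0.49600081 -1.80238186] 0.016978219533845356
pred tip px [320.20449748 471.70443722] rear [319.52247505 137.17316049]
[[-0.391  0.274  0.879]
 [-0.72   0.504 -0.477]
 [-0.574 -0.819  0.   ]]
turn [0.0397 0.1226 0.6117] shift [0.1747 0.0857 0.252 ]
```

View pics/w9.png

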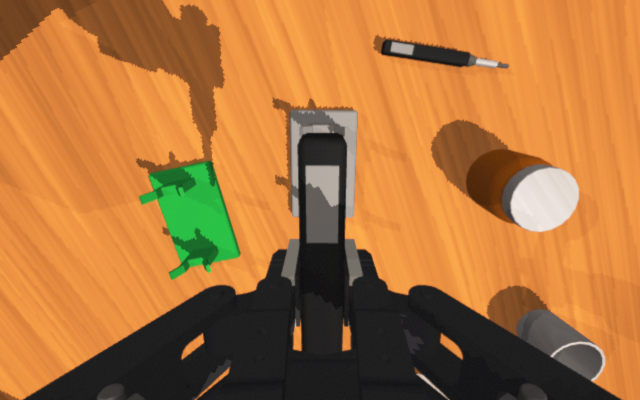

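The probe is held straight, with its rear at (322,134) against a predicted (320,137). I swing to the standoff in front of the large stud, keeping high for now.

```bash
python3 -m crank '0.04 0.123 0.612 0.175 0 0.252 0.01;0.04 0.123 0.612 0.175 0 0.252 0.01;0.04 0.123 0.612 0.175 0 0.252 0.01;0.04 0.123 0.612 0.175 0 0.252 0.01;0.04 0.123 0.612 0.175 0 0.252 0.01;0.04 0.123 0.612 0.175 0 0.252 0.01;0.04 0.123 0.612 0.175 0 0.252 0.01;0.04 0.123 0.612 0.175 0 0.252 0.01'
cat > press.py <<'E'
from h import *
import sys
p=np.load('rig.npy');R=RZ(p[2]);n=R@[.8192,0,.5736];x=-n;z=np.cross(x,[0,0,-1.]);z/=np.linalg.norm(z)
s=manip.read_state();T=np.array(s['tool_rot']);z=z if z@T[:,2]>0 else -z
Rt=np.c_[x,np.cross(z,x),z]
side=float(sys.argv[1]);off=float(sys.argv[2])
st=R@[.0325,side,.0567]+[p[0],p[1],0]
rows(Rt,st+n*(.12+off)-Rt@[-.001,-.0177,0],s)
tip=np.array(s['eef_pos'])+T@[.119,-.0177,0];print('tip in stud frame (rig x,y,normal)',(R.T@(tip-st)).round(4),((tip-st)@n).round(4),'gap',s['finger_gap'],'F',s['ft_force'])
E
python3 press.py -.042 .04
```

```text
time_s: 11.8
eef_pos: [0.6986, 0.0724, 0.2306]
tool_rot: [[-0.39, 0.272, 0.88], [-0.72, 0.505, -0.476], [-0.574, -0.819, -0.002]]
ft_force: [0.7, -0.7, -0.1]
finger_gap: 0.017
turn [ 0.002   0.0002 -0.0002] shift [0.0706 0.0693 0.0018]
tip in stud frame (rig x,y,normal) [0.0508 0.0016 0.1202] 0.1106 gap 0.017018840808335156 F [ 0.70473838 -0.6665673  -0.10649615]
```

```bash
python3 -m crank '0.002 0 0 0.03 0.04 0.002 0.01;0.002 0 0 0.07 0.069 0.002 0.01;0.002 0 0 0.09 0.069 0.002 0.01;0.002 0 0 0.09 0.069 0.002 0.01;0.002 0 0 0.09 0.069 0.002 0.01'; python3 press.py -.042 0
python3 - <<'E'
from h import *
snap('scene','s2.png');a=cv2.imread('pics/s2.png');C=cam('scene');p=np.load('rig.npy');R=RZ(p[2]);n=R@[.8192,0,.5736]
st=R@[.0325,-.042,.0567]+[p[0],p[1],0];u=proj(C,st);print(u,proj(C,R@[.0325,.042,.0567]+[p[0],p[1],0]))
s=manip.read_state();T=np.array(s['tool_rot']);print('tip pred',proj(C,s['eef_pos']+T@[.119,-.0177,0]))
i=u.astype(int);c=a[i[1]-75:i[1]+75,i[0]-90:i[0]+110];print('origin',i-[90,75])
cv2.imwrite('pics/s2c.png',cv2.resize(c,None,fx=4,fy=4,interpolation=cv2.INTER_CUBIC))
E
```

```text
time_s: 12.42
eef_pos: [0.6846, 0.0426, 0.1239]
tool_rot: [[-0.388, 0.275, 0.88], [-0.721, 0.504, -0.476], [-0.574, -0.819, 0.002]]
ft_force: [-0.0, 0.1, -0.2]
finger_gap: 0.0172
turn [-0.001   0.0022 -0.0008] shift [ 0.0224  0.0007 -0.0003]
tip in stud frame (rig x,y,normal) [ 0.018  -0.0005  0.0134] 0.0224 gap 0.017234710112206578 F [-0.03014798  0.10263461 -0.19550868]
[294.10292257 215.05297475] [326.28533408 210.45991293]
tip pred [294.23147403 217.54728764]
origin [204 140]
```

View pics/s2c.png

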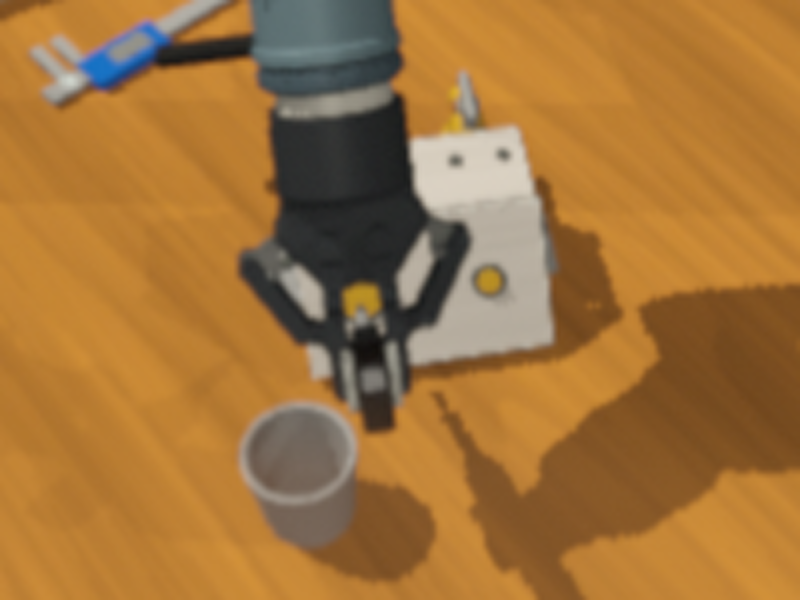

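The scene crop shows the tip at (363,312), centred just in front of the large stud at (362,300). The shut lever is visible behind the wrist. The cup is clear.

```bash
python3 -m crank '0 0 0 0.012 0.0007 0 0.01;0 0 0 0.018 0.0007 0 0.01;0 0 0 0.022 0.0007 0 0.01;0 0 0 0.024 0.0007 0 0.01;0 0 0 0.024 0.0007 0 0.01'; python3 press.py -.042 0
```

```text
time_s: 13.1
eef_pos: [0.6757, 0.0256, 0.1099]
tool_rot: [[-0.388, 0.275, 0.88], [-0.721, 0.504, -0.476], [-0.575, -0.818, 0.002]]
ft_force: [0.9, 1.0, 1.2]
finger_gap: 0.0174
turn [-0.0014  0.0024 -0.0013] shift [-0.0013  0.0003 -0.0005]
tip in stud frame (rig x,y,normal) [-0.0011 -0.0007 -0.0007] -0.0013 gap 0.01735760841087509 F [0.94220062 1.01548639 1.20971716]
```

```bash
python3 -m crank '0 0 0 0.002 0 0 0.01;0 0 0 0.0025 0 0 0.01;0 0 0 0.0025 0 0 0.01;0 0 0 0.0025 0 0 0.01'; python3 press.py -.042 0
```

```text
time_s: 13.6
eef_pos: [0.6747, 0.0239, 0.1086]
tool_rot: [[-0.388, 0.275, 0.88], [-0.72, 0.505, -0.476], [-0.575, -0.818, 0.002]]
ft_force: [0.9, 2.0, 0.4]
finger_gap: 0.0171
turn [-0.0013  0.0024 -0.0014] shift [-0.0037  0.0003 -0.0005]
tip in stud frame (rig x,y,normal) [-0.0031 -0.0007 -0.002 ] -0.0037 gap 0.017056521206821502 F [0.89095537 2.00433814 0.43125507]
```

```bash
python3 -m crank '0 0 0 0.0015 0 0 0.01;0 0 0 0.0015 0 0 0.01'; python3 press.py -.042 0|tail -1;python3 -m crank '0 0 0 0 0 0 0.01'|grep ft;python3 -m crank '0 0 0 0 0 0 0.01'|grep ft
```

```text
time_s: 13.85
eef_pos: [0.6742, 0.0228, 0.1077]
tool_rot: [[-0.388, 0.275, 0.88], [-0.72, 0.505, -0.476], [-0.575, -0.818, 0.003]]
ft_force: [1.4, 2.5, 0.9]
finger_gap: 0.0173
tip in stud frame (rig x,y,normal) [-0.0043 -0.0008 -0.0029] -0.0052 gap 0.017344495609131153 F [1.44977794 2.48264556 0.94850005]
ft_force: [0.4, 2.2, 1.3]
ft_force: [1.1, 3.6, 1.0]
```

There is steady contact at about 3 N. I back off and shift across to the small stud.

```bash
python3 -m crank '0 0 0 -0.02 0 0 0.01;0 0 0 -0.03 0 0 0.01;0 0 0 -0.03 0 -0.05 0.01;0 0 0 -0.03 0 -0.084 0.01;0 0 0 -0.03 0 -0.084 0.01;0 0 0 -0.03 0 -0.084 0.01'; python3 press.py .042 0
```

```text
time_s: 14.85
eef_pos: [0.6128, 0.0838, 0.1251]
tool_rot: [[-0.388, 0.277, 0.879], [-0.721, 0.504, -0.476], [-0.575, -0.818, 0.004]]
ft_force: [0.1, -0.6, -1.1]
finger_gap: 0.017
turn [-0.0031  0.0029 -0.0013] shift [ 0.0247  0.0005 -0.0016]
tip in stud frame (rig x,y,normal) [ 0.02   -0.0018  0.0145] 0.0247 gap 0.017040465607027058 F [ 0.14550472 -0.62772242 -1.08159608]
```

```bash
python3 -m crank '0 0 0 0.012 0.0005 -0.0016 0.01;0 0 0 0.02 0.0005 -0.0016 0.01;0 0 0 0.026 0.0005 -0.0016 0.01;0 0 0 0.03 0.0005 -0.0016 0.01;0 0 0 0.03 0.0005 -0.0016 0.01;0 0 0 0.03 0.0005 -0.0016 0.01;0 0 0 0.03 0.0005 -0.0016 0.01'; python3 press.py .042 0|tail -1;python3 -m crank '0 0 0 0.001 0 0 0.01;0 0 0 0.001 0 0 0.01'|grep ft;python3 -m crank '0 0 0 0 0 0 0.01'|grep ft
python3 - <<'E'
from h import *
im=snap('scene','s3.png');C=cam('scene');p=np.load('rig.npy');R=RZ(p[2]);u=proj(C,R@[.0325,.042,.0567]+[p[0],p[1],0]).astype(int)
cv2.imwrite('pics/s3c.png',cv2.resize(im[u[1]-40:u[1]+50,u[0]-80:u[0]+40,::-1],None,fx=5,fy=5,interpolation=cv2.INTER_CUBIC))
E
```

```text
time_s: 15.72
eef_pos: [0.6002, 0.0633, 0.1077]
tool_rot: [[-0.387, 0.277, 0.879], [-0.721, 0.504, -0.476], [-0.575, -0.818, 0.005]]
ft_force: [1.7, 2.0, 0.7]
finger_gap: 0.0167
tip in stud frame (rig x,y,normal) [-0.004  -0.0005 -0.0029] -0.0049 gap 0.016690108326708593 F [1.72407974 1.98710169 0.73214902]
ft_force: [1.8, 1.5, 0.7]
ft_force: [1.7, 2.3, 0.9]
```

The small stud is pressed with a steady 2.5 N or so, and the tip is modelled within 1 mm of its centre. I back off and return to above the rest.

```bash
python3 -m crank '0 0 0 -0.025 0 0 0.01;0 0 0 -0.06 0 0 0.01;0 0 0 -0.08 -0.05 0 0.01;0 0 0 -0.08 -0.1 0 0.01;0 0 0 -0.08 -0.1 0 0.01'
python3 - <<'E'
from h import *
import pickle
g=pickle.load(open('grasp.pkl','rb'));rows(np.array(g['tool_rot']),g['eef_pos']+np.array([0,0,.15]))
E
```

```text
time_s: 16.77
eef_pos: [0.6042, 0.0678, 0.2382]
tool_rot: [[-0.385, 0.283, 0.879], [-0.723, 0.5, -0.477], [-0.574, -0.819, 0.012]]
ft_force: [0.4, 0.6, -1.4]
finger_gap: 0.0166
turn [-0.049  -0.1204 -0.6092] shift [-0.1258  0.1526 -0.1894]
```

```bash
python3 -m crank '-0.049 -0.12 -0.609 -0.126 0.153 -0.189 0.01;-0.049 -0.12 -0.609 -0.126 0.153 -0.189 0.01;-0.049 -0.12 -0.609 -0.126 0.153 -0.189 0.01;-0.049 -0.12 -0.609 -0.126 0.153 -0.189 0.01;-0.049 -0.12 -0.609 -0.126 0.153 -0.189 0.01;-0.049 -0.12 -0.609 -0.126 0.153 -0.189 0.01;-0.049 -0.12 -0.609 -0.126 0.153 -0.189 0.01;-0.049 -0.12 -0.609 -0.126 0.153 -0.189 0.01'
python3 - <<'E'
from h import *
import pickle
g=pickle.load(open('grasp.pkl','rb'));rows(np.array(g['tool_rot']),g['eef_pos']+np.array([0,0,.05]))
print(manip.read_state()['eef_pos']-g['eef_pos'])
E
```

```text
time_s: 17.77
eef_pos: [0.5309, 0.3234, 0.1834]
tool_rot: [[-0.365, 0.002, 0.931], [-0.931, 0.0, -0.365], [-0.001, -1.0, 0.002]]
ft_force: [-0.2, -0.2, -0.8]
finger_gap: 0.0169
turn [-0.0006 -0.0034 -0.0003] shift [-0.0012  0.1001 -0.0024]
[ 0.00153066 -0.00199084  0.15011366]
```

```bash
python3 -m crank '-0.0006 -0.0034 0 -0.0012 0.04 -0.0024 0.01;-0.0006 -0.0034 0 -0.0012 0.08 -0.0024 0.01;-0.0006 -0.0034 0 -0.0012 0.1 -0.0024 0.01;-0.0006 -0.0034 0 -0.0012 0.1 -0.0024 0.01;-0.0006 -0.0034 0 -0.0012 0.1 -0.0024 0.01'
python3 - <<'E'
from h import *
import pickle
g=pickle.load(open('grasp.pkl','rb'));rows(np.array(g['tool_rot']),g['eef_pos']+np.array([0,0,.001]))
print(manip.read_state()['eef_pos']-g['eef_pos'])
E
```

```text
time_s: 18.4
eef_pos: [0.5306, 0.3248, 0.0848]
tool_rot: [[-0.363, 0.004, 0.932], [-0.932, 0.001, -0.363], [-0.003, -1.0, 0.003]]
ft_force: [0.4, 0.1, -0.3]
finger_gap: 0.0172
turn [-0.0016 -0.0015 -0.0018] shift [ 0.0001  0.0505 -0.0016]
[ 0.00129003 -0.00056084  0.05149807]
```

```bash
python3 -m crank '-0.0016 -0.0015 -0.002 0 0.01 -0.002 0.01;-0.0016 -0.0015 -0.002 0 0.02 -0.002 0.01;-0.0016 -0.0015 -0.002 0 0.03 -0.002 0.01;-0.0016 -0.0015 -0.002 0 0.04 -0.002 0.01;-0.0016 -0.0015 -0.002 0 0.047 -0.002 0.01;-0.0016 -0.0015 -0.002 0 0.05 -0.002 0.01;-0.0016 -0.0015 -0.002 0 0.0505 -0.002 0.01;-0.0016 -0.0015 -0.002 0 0.0505 -0.002 0.01'
python3 - <<'E'
from h import *
import pickle
g=pickle.load(open('grasp.pkl','rb'));s=manip.read_state()
print(s['eef_pos']-g['eef_pos'],s['ft_force'],s['wrist_torque'])
E
```

```text
time_s: 19.4
eef_pos: [0.5292, 0.3257, 0.0346]
tool_rot: [[-0.362, 0.002, 0.932], [-0.932, 0.0, -0.362], [-0.001, -1.0, 0.002]]
ft_force: [0.0, -0.5, -0.8]
finger_gap: 0.017
[-0.00012997  0.00033809  0.00130465] [ 0.04568714 -0.48060255 -0.80324593] [ 0.00495624 -0.031991   -0.00791804]
```

Back at the grasp pose, 1.3 mm high and with no force. I release partly, then rise.

```bash
python3 -m crank '0 0 0 0 0.001 0 0.017;0 0 0 0 0.001 0 0.022;0 0 0 0 0.001 0 0.035;0 0 0 0 0.001 0 0.05;0 0 0 0 0.001 0 0.05'; python3 -m crank '0 0 0 0 -0.02 0 0.05;0 0 0 0 -0.07 0 0.05;0 0 0 0 -0.12 0 0.05;0 0 0 0 -0.165 0 0.05;0 0 0 0 -0.165 0 0.05;0 0 0 0 -0.165 0 0.05'
python3 - <<'E'
from h import *
import pickle
s=manip.read_state();im=snap('wrist','w10.png')[:,:,::-1];C=cam('wrist',s);C0=cam('wrist',pickle.load(open('w6.pkl','rb')))
for u,v,z in((321.3,117,.06),(325,247,.057),(326,294,.051)):print('expected px',proj(C,onz(C0,u,v,z)).round(1))
m=(im.max(2)<48)
for r in(175,190,205,220):x=np.where(m[r,290:350])[0]+290;print(r,x.min(),x.max())
t=snap('scene','s4.png')[:,:,::-1];b=t[245:350,380:510]
o=np.zeros((400,800,3),np.uint8);o[:,:480]=im[:400,100:580];o[:262,480:800]=cv2.resize(b,(320,262));cv2.imwrite('pics/fin.png',o)
E
```

```text
time_s: 20.02
eef_pos: [0.5292, 0.3257, 0.0336]
tool_rot: [[-0.362, 0.002, 0.932], [-0.932, 0.0, -0.362], [-0.001, -1.0, 0.002]]
ft_force: [-0.6, 0.1, -0.2]
finger_gap: 0.0499
time_s: 20.78
eef_pos: [0.5284, 0.3255, 0.1981]
tool_rot: [[-0.362, 0.002, 0.932], [-0.932, -0.0, -0.362], [-0.001, -1.0, 0.001]]
ft_force: [-0.4, 0.4, -0.2]
finger_gap: 0.05
expected px [324.7 117.9]
expected px [323.2 247.9]
expected px [322.3 295. ]
175 313 331
190 313 331
205 313 330
220 313 331
```

View pics/fin.png

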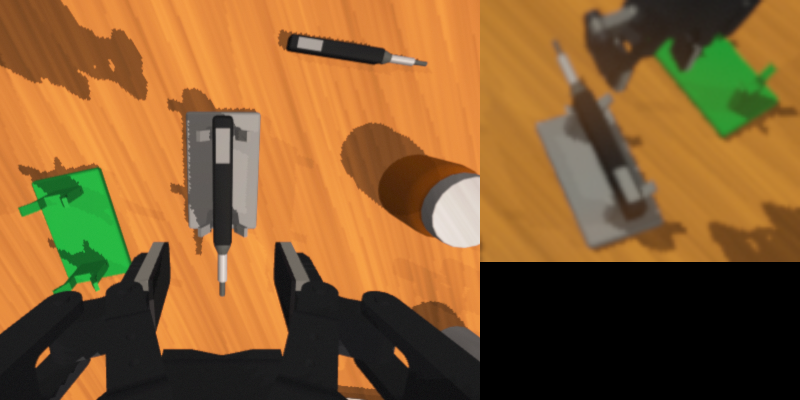

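The probe lies in its forks again: rear at about (322,117), tip at (322,295), against an expected (323,295). The gripper is clear, so I hand in.

```bash
python3 -c "
from rig import job
print(job.sign_off())"
```

```text
the job is handed in; nothing more can be done
None
```

The job is handed in, about 21 s into the 59 s allowed; no verdict was reported.

- **Valve:** I pushed the feed lever round to its stop with closed fingers, reaching about 17–19 N against it. Afterwards the grip was seen within 1 px of where a fully shut lever should be. A later scene picture still showed it there, and I did not go near it again.
- **Studs:** I took the large probe from the grey rest and held it square to the face, within 0.01 rad of my estimate of the face. I pressed the large stud at about 2–3.5 N and then the small stud at about 2.5 N, each for well over 0.2 s. The tip was seen centred on the large stud. On the small stud I relied on the calculated position (within 1 mm of centre) and the force reading, without viewing a picture.
- **Probe return:** The probe is back in its forks, with the tip pointing as before. In the last picture it matches its first position to a few pixels (about 1 mm), and the open gripper is about 140 mm above it, touching nothing.
- **Left alone:** The drain cock, jar, cup and caliper were not touched, as far as the moves and pictures show. I did not measure them again at the end.
- **Corrected on the way:** The first descent onto the probe was about 4 mm off to the side. I saw this in a close view and corrected it before gripping.

No final check failed.

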